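Drop the onion through its trap and bolt the trap again

TASK

The twin drop-bottom bin over the basket holds an onion in one bin and a lemon in the other. Pull the lever of the onion's bin to swing its trap door open so that the onion drops into the basket, then push the lever back until the trap is fully shut and slide that trap's bolt fully home across the lever. Do not take the onion by hand, and leave the other bin shut with the lemon in it.

Things in the scene. Friction and masses are not known exactly. Their poses are not given: they have to be found in the camera images.
- stand: fixed: two white open bins side by side (inside 96x96 mm, walls 6, z 204 to 270) over a fixed wicker basket (inside 208x368, floor z 18, rim z 70), on two rear steel posts (x 138, top z 227) and a wooden board. Origin on the worktop under the middle of the bins; x away from robot, y left, z up. Bin centres y +60 (left), -60 (right). Each bin has a trap floor, an outer lever and a rear bolt
- onion: red onion, 64 x 67 x 71 mm, about 0.1 kg, loose in the left or in the right bin (varies), standing on that bin's trap door; origin under its middle, z up
- lemon: yellow lemon, 73 x 53 x 53 mm, about 0.09 kg, loose in the other bin; origin under its middle. It must stay in its bin. (A second lemon and a flat tin lie in the basket and do not matter)
- trap_left (a joint): steel trap door, floor of the left (+y) bin: 0 shut, 1.1 rad fully open. Stiff hinge along stand y at x 50, z 200 mm; takes 3 N at the handle, stays put. Its 120 mm lever outside the bin ends in a black level handle along y, 16 mm thick, free for y 142 to 188. Handle axis in stand frame at value q: x = 50+120sin(0.55-q), z = 200+120cos(0.55-q) mm. Pull to robot opens, push away shuts
- trap_right (a joint): steel trap door, floor of the right (-y) bin, mirror image of trap_left: same x, z, values and forces, its lever handle at y -142 to -188 mm. 0 shut, 1.1 rad fully open
- bolt_left (a joint): steel barrel bolt behind the left bin's far wall, axis at x 77, z 270 mm of the stand. 0 drawn back, 0.035 m fully thrown outward (+y): its tip then crosses the robot's side of the lever and blocks it; it enters only if the trap is shut. Black upright knob 15 mm thick, z 286 to 320, at y = 60 mm + value. Push about 2 N; stays put. Fixed guides reach z 278
- bolt_right (a joint): bolt of the right trap, mirror image of bolt_left: knob at x 77, y = -(60 mm + value), z 286 to 320 mm of the stand. 0 drawn back, 0.035 m fully thrown outward (-y) in front of the right lever
Not all that is in view belongs to the job. Leave any blue look-alike of the onion alone.

How it is judged:
On the way:
1. the onion has dropped into the basket with its trap swung open (a trap beyond 0.5 rad) (x of onion in the frame of stand between -0.105 and 0.105 m and y of onion in the frame of stand between -0.185 and 0.185 m and height (world z) of onion below 0.11 m and value of joint any of trap_left, trap_right above 0.5 rad), for 0.1 s.
At the end, for the whole second after the job is handed in: The onion lies at rest in the basket under the bins (within its walls, origin below 110 mm); the lemon is still in its bin; both traps are shut (below 0.12 rad); and the bolt of the trap that the onion fell through, the one on the side away from the lemon, is thrown by more than 27 mm of its 35 mm (x of onion in the frame of stand between -0.105 and 0.105 m and y of onion in the frame of stand between -0.185 and 0.185 m and height (world z) of onion below 0.11 m and linear speed of onion below 0.05 m/s and z of lemon in the frame of stand above 0.17 m and value of joint each of trap_left, trap_right below 0.12 rad and ((y of lemon in the frame of stand below 0 m and value of joint bolt_left above 0.027 m) or (y of lemon in the frame of stand above 0 m and value of joint bolt_right above 0.027 m))); the robot touches nothing.
It fails at once if the onion is taken or pushed by the fingers (over 2 N) (contact force between the fingers and onion above 2 N).
It fails at once if the lemon is let out of its bin (z of lemon in the frame of stand below 0.17 m).
It also fails if it takes over 42 s, if anything falls off the work surface, if the arm or the gripper's body presses on something with over 40 N, if the wrist force passes 120 N, or if a joint passes its speed limit or range.

ROBOT

A 6-joint arm with a two-finger parallel gripper is mounted at the origin on a cart in front of the work surface, level with it; the furniture and walls round the work are solid. World frame = base frame: x ahead of the robot, y to its left, z up, the work surface at z = 0. Lengths are in m, angles in rad, forces in N, time in s.
With the tool pointing down it reaches from about 0.425 to 0.95 m from the base axis. Payload 3.5 kg.
Tool frame: the origin (TCP) lies on the centre line of the jaws, within the pads' length; the fingertips stand 25 mm ahead of it and the grasp point (between the pads) lies 6 mm ahead of it (ctrl.finger_overhang is the distance from the TCP to the fingertips, in m); z points along the fingers, y is the line along which they close (so a half turn about z gives the same grasp; the last joint's range is limited). The gripper opens to 85 mm and grips with 20 to 120 N. Pads are 22 mm wide; open, the fingers measure 114 mm over their backs; the gripper's body (76 mm by 85 mm) begins 54 mm behind the grasp point. The pads swing forward as they close: fully open they stand 13 mm farther back than shut.
Start: joints at [1.04, 0.286, 1.577, -0, 1.279, -0.15], TCP at [0.251, 0.627, 0.256] pointing down, gripper open.
Joint ranges: [-2.77, 2.77], [-0.9, 2.22], [0.21, 2.48], [-1.53, 4.67], [0.24, 2.81], [-2.84, 2.84]. Speed limits (rad/s): [2.79, 2.79, 3.14, 3.14, 3.14, 3.14].

INTERFACE

Orientations are given as a unit quaternion [x, y, z, w].
In Python, from plant import get_state, imaging, job, ctrl gives the robot as it stands.
- The arm moves only by the tool jog_arm, never from a script. Its argument "increments" is a list of rows, each an object of numbers: "dx", "dy", "dz": the shift along the world's x, y, z each as a share of 12 cm, from -1 to 1; "ax", "ay", "az": the turn, a rotation vector about the world's x, y, z each as a share of pi/2 rad, from -1 to 1; "gripper": the gripper command: -1 is shut, 1 is fully open, values between are in proportion. A call has 1 to 10 rows; each row is the pose to reach, as a shift and turn from the pose commanded when the call began; what a row does not reach only later rows make up. A row lasts 1/10 s, in which the tool goes at most 50 mm and 8.59 degrees, less where a joint would pass 70% of its speed; a pose out of reach is approached as far as the arm can. A call with a number of a shift or a turn outside -1 to 1 is refused whole. A call with a gripper value outside its range is refused whole. The fingers move at their own pace and stop on an object; "force" is the grip in N (left out, the last holds). Time passes only in rows, so rows that repeat a pose let the fingers close. It gives the time, the measured TCP pose, the force, the opening and the grip force at its end, in the units of the state.
- get_state(): the state, without advancing time (a new reading comes with each control period).
- imaging.read_camera(name): name is "scene" or "top"; returns a dict with "frame" (420x560x3 uint8, blue, green, red), "depth" (420x560 float32, m along the optical axis (not along the pixel's ray), 0 where there is no reading), "camera_matrix" (3x3 intrinsics, pixels), "extrinsics" (4x4, takes a point from camera to world coordinates). Camera axes: x right, y up, looking along -z (the intrinsics and any distortion apply to the point x, -y, -z); pixel columns grow to the right and rows downward; lengths in m; the calibration is good to about 2 mm. A picture is of the moment at which its call begins.
- job.sign_off(): hands the job in; it is judged then, once.
The state is a dict: "time": time; "qpos": joint angles; "dq": joint speeds; "joint_efforts": joint torques, N m; "eef_pos": TCP position; "tcp_rot": TCP orientation; "contact_force": force on the tool from outside, world axes, zero at the start; "wrist_torque": the same for the moment, N m; "opening": opening from 0.0 (shut) to 1.0 (fully open); "finger_force": force on a finger pad.
Only numpy, scipy, OpenCV 4.12 (cv2) and the standard library are available. Lean on these libraries where they do the work, as an engineer would, in place of code of your own. Each camera call takes 0.05 s, during which the arm holds its last target. There are 200 camera calls.

## Working session

There is one attempt and no reset: what is moved stays moved. The work goes in short steps, Python scripts to look and compute and a tool call to move; the robot and the scene stay as the last step left them, time stands still between calls to the robot, and variables do not carry over. Pictures are saved under pics/ and viewed, at most 10 in all, crops included, and the job is handed in when it is done.

Besides the shell and the picture viewer there is one more tool, called after "Emit:" by a JSON object that holds its "op" and its "data", one argument or row to a line. jog_arm: Moves the arm, as the interface text tells. Shift numbers are shares of 12 cm and turn numbers shares of pi/2 rad, none past 1 either way. Its arguments: {"type":"object","properties":{"increments":{"type":"array"},"force":{"type":"number"}},"required":["increments"]}

```bash
mkdir -p pics; cat > h.py <<'E'
import numpy as np, cv2
from plant import get_state, imaging, job, ctrl
def cam(n):
    c=imaging.read_camera(n); return c
def cloud(c):
    K=c["camera_matrix"];E=c["extrinsics"];d=c["depth"]
    v,u=np.mgrid[0:d.shape[0],0:d.shape[1]]
    x=(u-K[0,2])/K[0,0]*d; y=(v-K[1,2])/K[1,1]*d
    P=np.stack([x,-y,-d,np.ones_like(d)],-1)@E.T
    return P[...,:3]
E
python3 - <<'E'
from h import *
for n in("scene","top"):
    c=cam(n); cv2.imwrite(f"pics/{n}0.png",c["frame"]); np.savez(f"{n}0.npz",**c)
    print(n,c["extrinsics"].round(3).tolist(),c["camera_matrix"].round(1).tolist())
s=get_state();print(s["time"],s["eef_pos"],s["tcp_rot"],s["opening"])
E
```

```text
scene [[0.647, 0.444, -0.62, 0.061], [-0.763, 0.372, -0.529, -0.362], [-0.004, 0.815, 0.579, 0.668], [0.0, 0.0, 0.0, 1.0]] [[434.4, 0.0, 276.8], [0.0, 434.4, 207.0], [0.0, 0.0, 1.0]]
top [[0.012, 0.999, -0.043, 0.523], [-1.0, 0.012, 0.008, 0.105], [0.008, 0.043, 0.999, 1.21], [0.0, 0.0, 0.0, 1.0]] [[468.1, 0.0, 278.5], [0.0, 468.1, 205.6], [0.0, 0.0, 1.0]]
0.1 [0.2505433  0.62618123 0.25508122] [ 1.89228481e-01  9.81932476e-01 -1.02758832e-03 -3.71905422e-04] 0.9983233642338615
```

View pics/scene0.png

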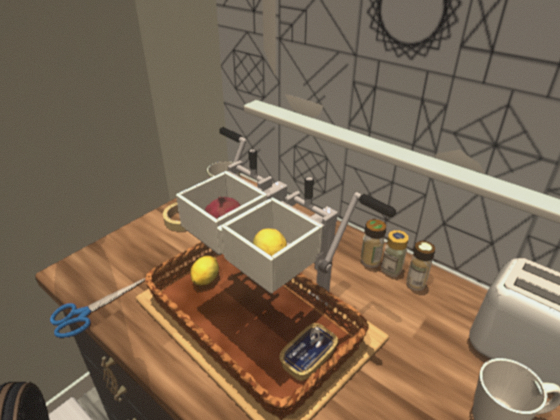

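View pics/top0.png

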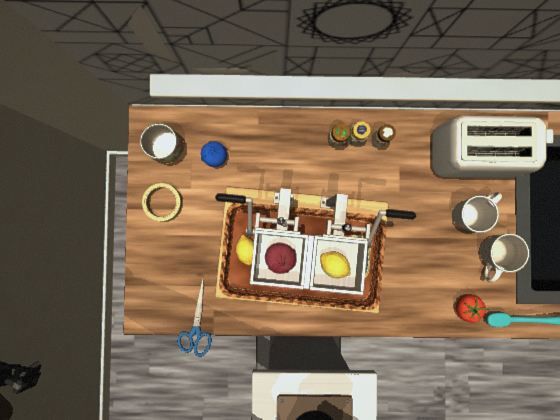

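The top view shows the red onion at (281,258) in the left bin and the lemon at (334,264) in the right bin. The blue look-alike at (213,153) is not in a bin. The left handle is at (230,198), and the left bolt knob is near (285,220). Next I'll measure the stand pose and check it in a crop.

```bash
python3 - <<'E'
from h import *
c=dict(np.load("top0.npz"));P=cloud(c);f=c["frame"]
hsv=cv2.cvtColor(f,cv2.COLOR_BGR2HSV)
m=((abs(P[...,2]-.270)<.006)&(hsv[...,2]>120)&(hsv[...,1]<60)).astype(np.uint8)
m[:232]=0;m[:,:240]=0;m[300:]=0;m[:,380:]=0
pts=P[m>0][:,:2].astype(np.float32);print(len(pts))
r=cv2.minAreaRect(pts*1000);print("rim rect",r,cv2.boxPoints(r).round(1).tolist())
dk=hsv[...,2]<60
for nm,(u0,u1,v0,v1) in dict(L=(210,256,188,208),R=(380,422,204,224)).items():
    q=dk[v0:v1,u0:u1]&(P[v0:v1,u0:u1,2]>.25); X=P[v0:v1,u0:u1][q]; print(nm,len(X),X.mean(0).round(4),X.min(0).round(3),X.max(0).round(3))
    e=X[:,:2]-X[:,:2].mean(0);print(np.linalg.svd(e)[2][0])
# knobs
q=(P[...,2]>.312)&(P[...,2]<.326); n,l,s,ce=cv2.connectedComponentsWithStats(q.astype(np.uint8))
for i in range(1,n):
    if s[i,4]>5: print("hi",ce[i].round(),s[i,4],P[l==i].mean(0).round(4))
# obstacles: shelf
for u in (160,230,285,340):
  print(u,[P[v,u].round(2).tolist() for v in (85,110,140,170)])
cv2.imwrite("pics/crop.png",cv2.resize(f[180:300,200:420],None,fx=3.5,fy=3.5,interpolation=cv2.INTER_CUBIC))
E
```

```text
1328
rim rect ((460.4406433105469, 35.2916259765625), (228.57730102539062, 124.6602554321289), 85.20154571533203) [[388.79998779296875, -73.4000015258789], [513.0, -83.80000305175781], [532.0999755859375, 144.0], [407.8999938964844, 154.39999389648438]]
L 181 [0.5761 0.1916 0.3094] [0.569 0.163 0.304] [0.584 0.219 0.314]
[-0.0930847  -0.99565819]
R 198 [ 0.549  -0.1344  0.3178] [ 0.523 -0.165  0.303] [0.557 0.105 1.21 ]
[ 0.05181139 -0.99865689]
hi [36. 58.] 189 [0.8407 0.5679 0.3189]
hi [314.  64.] 1206 [0.8364 0.0329 0.3189]
hi [280. 220.] 49 [0.5342 0.0946 0.3193]
hi [347. 227.] 47 [ 0.523 -0.033  0.319]
hi [ 11. 366.] 55 [0.2554 0.5955 0.3195]
hi [ 29. 381.] 71 [0.2292 0.561  0.3197]
160 [[0.81, 0.35, 0.25], [0.82, 0.41, -0.0], [0.74, 0.4, 0.01], [0.67, 0.41, -0.0]]
230 [[0.81, 0.2, 0.25], [0.82, 0.23, 0.0], [0.74, 0.22, 0.0], [0.67, 0.22, -0.01]]
285 [[0.82, 0.09, 0.25], [0.83, 0.08, 0.0], [0.75, 0.08, -0.0], [0.67, 0.08, 0.0]]
340 [[0.82, -0.03, 0.25], [0.83, -0.06, 0.0], [0.73, -0.05, 0.11], [0.67, -0.06, -0.0]]
```

View pics/crop.png

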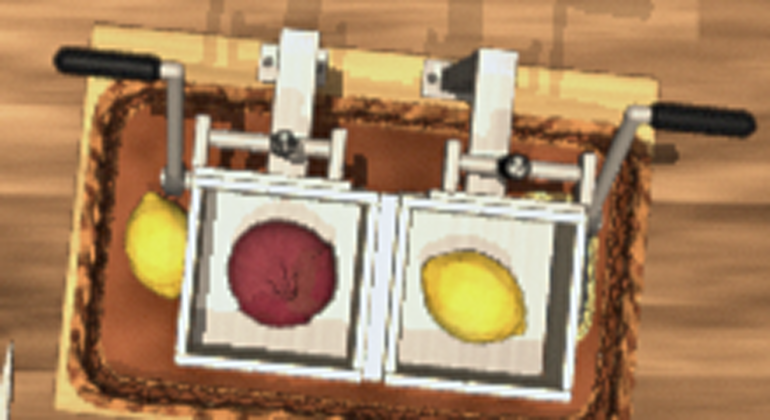

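The crop confirms it: the red onion is in the left bin, the lemon is in the right bin, and the left bolt is drawn back. The stand origin is about (0.4515, 0.037) with yaw about -5°. The handle, both knobs and the rim agree to within 4 mm, and the handle top at z 0.309 matches the given 0.310. The left handle axis is therefore at about (0.576, 0.192, 0.302). I'll move above it with the jaws closing along stand x.

Emit:
{"op": "jog_arm", "data": {
  "increments": [
    {"dz":0.5,"gripper":-0.3},
    {"dx":0.2,"dy":-0.3,"dz":1,"az":-0.1,"gripper":-0.3},
    {"dx":0.68,"dy":-0.9,"dz":1,"az":-0.2,"gripper":-0.3},
    {"dx":0.68,"dy":-0.9,"dz":1,"az":-0.2,"gripper":-0.3},
    {"dx":0.68,"dy":-0.9,"dz":1,"az":-0.2,"gripper":-0.3}
  ]
}}

```text
$.increments[0]: bad value
```

Emit:
{"op": "jog_arm", "data": {
  "increments": [
    {"dx":0.3,"dy":-0.4,"dz":0.3,"az":-0.1},
    {"dx":0.68,"dy":-0.9,"dz":0.3,"az":-0.2},
    {"dx":0.68,"dy":-0.9,"dz":0.3,"az":-0.2},
    {"dx":0.68,"dy":-0.9,"dz":0.3,"az":-0.2}
  ]
}}

```text
$.increments[0]: bad value
```

Emit:
{"op": "jog_arm", "data": {
  "increments": [
    {"dx":0.3,"dy":-0.4,"az":-0.1},
    {"dx":0.68,"dy":-0.9,"az":-0.2},
    {"dx":0.68,"dy":-0.9,"az":-0.2},
    {"dx":0.68,"dy":-0.9,"az":-0.2}
  ]
}}

```text
$.increments[0]: bad value
```

Emit:
{"op": "jog_arm", "data": {
  "increments": [
    {"dx":0.3,"dy":-0.4,"az":-0.1},
    {"dx":0.67,"dy":-0.92,"az":-0.21},
    {"dx":0.67,"dy":-0.92,"az":-0.21},
    {"dx":0.67,"dy":-0.92,"az":-0.21},
    {"dx":0.67,"dy":-0.92,"az":-0.21},
    {"dx":0.67,"dy":-0.92,"az":-0.21}
  ]
}}

```text
$.increments[0]: bad value
```

```bash
python3 - <<'E'
from h import *
s=get_state();q=s["tcp_rot"]
from scipy.spatial.transform import Rotation as R
print(s["time"],s["eef_pos"],R.from_quat(q).as_matrix().round(3).tolist(),s["opening"],ctrl.finger_overhang,s["contact_force"])
c=cam("scene");cv2.imwrite("pics/s1.png",c["frame"])
E
```

```text
0.1 [0.2505433  0.62618123 0.25508122] [[-0.928, 0.372, -0.001], [0.372, 0.928, -0.002], [0.0, -0.002, -1.0]] 0.9983233642338615 0.025 [-0.23589107 -0.10877504  0.20979195]
```

View pics/s1.png

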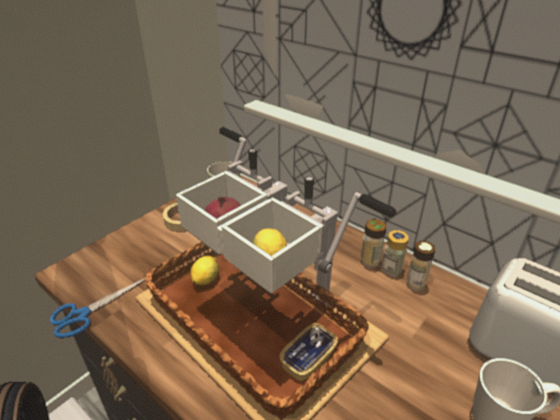

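The calls were refused and the scene is unchanged. Rows probably need every key, so I'll test that with one call.

Emit:
{"op": "jog_arm", "data": {
  "increments": [
    {"dx":0,"dy":0,"dz":0.5,"ax":0,"ay":0,"az":0,"gripper":-0.3},
    {"dx":0.2,"dy":-0.3,"dz":1,"ax":0,"ay":0,"az":-0.1,"gripper":-0.3},
    {"dx":0.68,"dy":-0.9,"dz":1,"ax":0,"ay":0,"az":-0.2,"gripper":-0.3},
    {"dx":0.68,"dy":-0.9,"dz":1,"ax":0,"ay":0,"az":-0.2,"gripper":-0.3},
    {"dx":0.68,"dy":-0.9,"dz":1,"ax":0,"ay":0,"az":-0.2,"gripper":-0.3}
  ]
}}

```text
time: 0.65
eef_pos: [0.335, 0.5162, 0.3786]
tcp_rot: [0.342, 0.94, 0.001, 0.001]
contact_force: [0.4, 0.7, 0.9]
opening: 0.352
finger_force: 0.0
```

Emit:
{"op": "jog_arm", "data": {
  "increments": [
    {"dx":0.3,"dy":-0.4,"dz":0.3,"ax":0,"ay":0,"az":-0.1,"gripper":-0.3},
    {"dx":0.68,"dy":-0.9,"dz":0.3,"ax":0,"ay":0,"az":-0.2,"gripper":-0.3},
    {"dx":0.68,"dy":-0.9,"dz":0.3,"ax":0,"ay":0,"az":-0.2,"gripper":-0.3},
    {"dx":0.68,"dy":-0.9,"dz":0.3,"ax":0,"ay":0,"az":-0.2,"gripper":-0.3}
  ]
}}

```text
time: 1.05
eef_pos: [0.4167, 0.4077, 0.4127]
tcp_rot: [0.486, 0.874, 0.0, 0.001]
contact_force: [0.1, 0.2, -0.5]
opening: 0.347
finger_force: 0.0
```

Emit:
{"op": "jog_arm", "data": {
  "increments": [
    {"dx":0.3,"dy":-0.4,"dz":0,"ax":0,"ay":0,"az":-0.1,"gripper":-0.3},
    {"dx":0.68,"dy":-0.9,"dz":0,"ax":0,"ay":0,"az":-0.2,"gripper":-0.3},
    {"dx":0.68,"dy":-0.9,"dz":0,"ax":0,"ay":0,"az":-0.2,"gripper":-0.3},
    {"dx":0.68,"dy":-0.9,"dz":0,"ax":0,"ay":0,"az":-0.2,"gripper":-0.3}
  ]
}}

```text
time: 1.45
eef_pos: [0.4973, 0.3005, 0.4109]
tcp_rot: [0.616, 0.788, -0.001, -0.0]
contact_force: [-0.6, 1.0, 0.7]
opening: 0.348
finger_force: 0.0
```

Emit:
{"op": "jog_arm", "data": {
  "increments": [
    {"dx":0.3,"dy":-0.4,"dz":0,"ax":0,"ay":0,"az":-0.1,"gripper":-0.3},
    {"dx":0.66,"dy":-0.92,"dz":0,"ax":0,"ay":0,"az":-0.21,"gripper":-0.3},
    {"dx":0.66,"dy":-0.92,"dz":0,"ax":0,"ay":0,"az":-0.21,"gripper":-0.3},
    {"dx":0.66,"dy":-0.92,"dz":0,"ax":0,"ay":0,"az":-0.21,"gripper":-0.3},
    {"dx":0.66,"dy":-0.92,"dz":0,"ax":0,"ay":0,"az":-0.21,"gripper":-0.3},
    {"dx":0.66,"dy":-0.92,"dz":0,"ax":0,"ay":0,"az":-0.21,"gripper":-0.3}
  ]
}}

```text
time: 2.05
eef_pos: [0.574, 0.194, 0.412]
tcp_rot: [0.735, 0.678, -0.0, -0.001]
contact_force: [-0.6, 0.2, -0.1]
opening: 0.355
finger_force: 0.0
```

```bash
python3 - <<'E'
from h import *
s=get_state();q=s["tcp_rot"]
from scipy.spatial.transform import Rotation as R
print(s["time"],s["eef_pos"],R.from_quat(q).as_matrix().round(3).tolist(),s["opening"],s["contact_force"])
c=cam("scene");cv2.imwrite("pics/s2.png",c["frame"])
E
```

```text
2.05 [0.57403216 0.19403229 0.41200006] [[0.08, 0.997, -0.001], [0.997, -0.08, 0.001], [0.001, -0.001, -1.0]] 0.35460302621443146 [-0.59229231  0.15669854 -0.12421034]
```

View pics/s2.png

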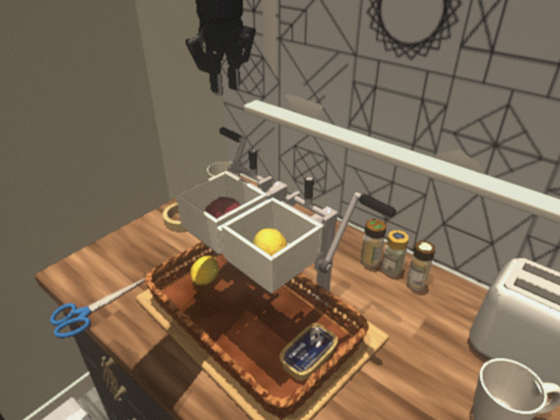

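The scene shows the gripper at (225,60) over the left handle at (230,134), with the jaws straddling it. I'll lower it.

Emit:
{"op": "jog_arm", "data": {
  "increments": [
    {"dx":0.015,"dy":-0.015,"dz":-0.35,"ax":0,"ay":0,"az":0,"gripper":-0.3},
    {"dx":0.015,"dy":-0.015,"dz":-0.6,"ax":0,"ay":0,"az":0,"gripper":-0.3},
    {"dx":0.015,"dy":-0.015,"dz":-0.75,"ax":0,"ay":0,"az":0,"gripper":-0.3},
    {"dx":0.015,"dy":-0.015,"dz":-0.88,"ax":0,"ay":0,"az":0,"gripper":-0.3},
    {"dx":0.015,"dy":-0.015,"dz":-0.88,"ax":0,"ay":0,"az":0,"gripper":-0.3},
    {"dx":0.015,"dy":-0.015,"dz":-0.88,"ax":0,"ay":0,"az":0,"gripper":-0.3}
  ]
}}

```text
time: 2.7
eef_pos: [0.5767, 0.1912, 0.3076]
tcp_rot: [0.735, 0.678, 0.001, 0.0]
contact_force: [0.7, -0.4, 0.9]
opening: 0.349
finger_force: 0.0
```

Emit:
{"op": "jog_arm", "data": {
  "increments": [
    {"dx":-0.12,"dy":0.01,"dz":0.04,"ax":0,"ay":0,"az":0,"gripper":-0.3},
    {"dx":-0.24,"dy":0.02,"dz":0.08,"ax":0,"ay":0,"az":0,"gripper":-0.3},
    {"dx":-0.36,"dy":0.03,"dz":0.12,"ax":0,"ay":0,"az":0,"gripper":-0.3},
    {"dx":-0.48,"dy":0.04,"dz":0.14,"ax":0,"ay":0,"az":0,"gripper":-0.3},
    {"dx":-0.6,"dy":0.05,"dz":0.14,"ax":0,"ay":0,"az":0,"gripper":-0.3},
    {"dx":-0.72,"dy":0.06,"dz":0.12,"ax":0,"ay":0,"az":0,"gripper":-0.3},
    {"dx":-0.84,"dy":0.07,"dz":0.08,"ax":0,"ay":0,"az":0,"gripper":-0.3},
    {"dx":-0.96,"dy":0.08,"dz":0.04,"ax":0,"ay":0,"az":0,"gripper":-0.3},
    {"dx":-1,"dy":0.09,"dz":0,"ax":0,"ay":0,"az":0,"gripper":-0.3},
    {"dx":-1,"dy":0.09,"dz":0,"ax":0,"ay":0,"az":0,"gripper":-0.3}
  ]
}}

```text
time: 3.7
eef_pos: [0.4567, 0.2016, 0.3079]
tcp_rot: [0.735, 0.678, 0.001, 0.001]
contact_force: [0.9, 0.0, 0.1]
opening: 0.349
finger_force: 0.0
```

```bash
python3 - <<'E'
from h import *
a=cam("scene");b=cam("top")
cv2.imwrite("pics/s3.png",np.hstack([a["frame"][100:420,100:400],b["frame"][150:350,180:430].repeat(2,0).repeat(2,1)[:320]]))
E
```

```text
(no output)
```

View pics/s3.png

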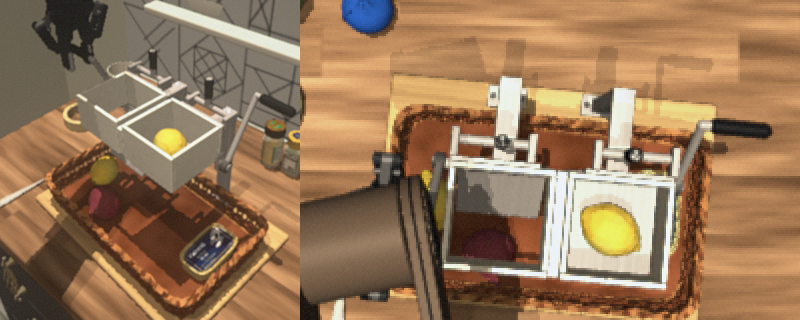

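The trap hangs open and the red onion lies in the basket (scene crop (103,205), top crop (487,245)). The lemon is still in its bin. I'll push the lever back.

Emit:
{"op": "jog_arm", "data": {
  "increments": [
    {"dx":0.1,"dy":-0.01,"dz":0.03,"ax":0,"ay":0,"az":0,"gripper":-0.3},
    {"dx":0.2,"dy":-0.02,"dz":0.06,"ax":0,"ay":0,"az":0,"gripper":-0.3},
    {"dx":0.32,"dy":-0.03,"dz":0.1,"ax":0,"ay":0,"az":0,"gripper":-0.3},
    {"dx":0.44,"dy":-0.04,"dz":0.13,"ax":0,"ay":0,"az":0,"gripper":-0.3},
    {"dx":0.56,"dy":-0.05,"dz":0.14,"ax":0,"ay":0,"az":0,"gripper":-0.3},
    {"dx":0.68,"dy":-0.06,"dz":0.13,"ax":0,"ay":0,"az":0,"gripper":-0.3},
    {"dx":0.8,"dy":-0.07,"dz":0.1,"ax":0,"ay":0,"az":0,"gripper":-0.3},
    {"dx":0.92,"dy":-0.08,"dz":0.05,"ax":0,"ay":0,"az":0,"gripper":-0.3},
    {"dx":1,"dy":-0.09,"dz":0,"ax":0,"ay":0,"az":0,"gripper":-0.3},
    {"dx":1,"dy":-0.09,"dz":0,"ax":0,"ay":0,"az":0,"gripper":-0.3}
  ]
}}

```text
time: 4.8
eef_pos: [0.578, 0.1898, 0.305]
tcp_rot: [0.736, 0.677, -0.001, -0.0]
contact_force: [0.6, 0.6, 0.3]
opening: 0.349
finger_force: 0.0
```

Emit:
{"op": "jog_arm", "data": {
  "increments": [
    {"dx":0.02,"dy":0,"dz":0,"ax":0,"ay":0,"az":0,"gripper":-0.3},
    {"dx":0.04,"dy":0,"dz":0,"ax":0,"ay":0,"az":0,"gripper":-0.3},
    {"dx":0.05,"dy":0,"dz":0,"ax":0,"ay":0,"az":0,"gripper":-0.3},
    {"dx":0.05,"dy":0,"dz":0,"ax":0,"ay":0,"az":0,"gripper":-0.3}
  ]
}}

```text
time: 5.2
eef_pos: [0.5816, 0.1904, 0.3056]
tcp_rot: [0.736, 0.677, -0.001, -0.001]
contact_force: [-4.6, -0.4, -3.2]
opening: 0.355
finger_force: 2.3
```

Emit:
{"op": "jog_arm", "data": {
  "increments": [
    {"dx":0.02,"dy":0,"dz":0,"ax":0,"ay":0,"az":0,"gripper":-0.3},
    {"dx":0.03,"dy":0,"dz":0,"ax":0,"ay":0,"az":0,"gripper":-0.3},
    {"dx":0.03,"dy":0,"dz":0,"ax":0,"ay":0,"az":0,"gripper":-0.3}
  ]
}}

```text
time: 5.5
eef_pos: [0.5851, 0.1907, 0.3059]
tcp_rot: [0.735, 0.678, -0.001, -0.001]
contact_force: [-6.0, -0.7, -4.3]
opening: 0.35
finger_force: 2.8
```

Emit:
{"op": "jog_arm", "data": {
  "increments": [
    {"dx":0.02,"dy":0,"dz":0,"ax":0,"ay":0,"az":0,"gripper":-0.3},
    {"dx":0.03,"dy":0,"dz":0,"ax":0,"ay":0,"az":0,"gripper":-0.3},
    {"dx":0.03,"dy":0,"dz":0,"ax":0,"ay":0,"az":0,"gripper":-0.3}
  ]
}}

```text
time: 5.8
eef_pos: [0.5856, 0.1907, 0.3055]
tcp_rot: [0.735, 0.678, -0.006, -0.004]
contact_force: [-15.6, -1.2, -0.9]
opening: 0.344
finger_force: 7.8
```

The lever is against its stop: force jumped to 15.6 N and x stayed at 0.5856, matching the predicted shut position. I'll back off, rise, close the jaws and go to the inner side of the bolt knob.

Emit:
{"op": "jog_arm", "data": {
  "increments": [
    {"dx":-0.09,"dy":0,"dz":0,"ax":0,"ay":0,"az":0,"gripper":-0.3},
    {"dx":-0.09,"dy":0,"dz":0,"ax":0,"ay":0,"az":0,"gripper":-0.3},
    {"dx":-0.09,"dy":0,"dz":0.4,"ax":0,"ay":0,"az":0,"gripper":-0.3},
    {"dx":-0.09,"dy":0,"dz":0.7,"ax":0,"ay":0,"az":0,"gripper":-0.3},
    {"dx":-0.3,"dy":-0.3,"dz":0.8,"ax":0,"ay":0,"az":0,"gripper":-1},
    {"dx":-0.4,"dy":-0.7,"dz":0.8,"ax":0,"ay":0,"az":0,"gripper":-1},
    {"dx":-0.48,"dy":-1,"dz":0.8,"ax":0,"ay":0,"az":0,"gripper":-1},
    {"dx":-0.48,"dy":-1,"dz":0.8,"ax":0,"ay":0,"az":0,"gripper":-1},
    {"dx":-0.48,"dy":-1,"dz":0.8,"ax":0,"ay":0,"az":0,"gripper":-1}
  ]
}}

```text
time: 6.7
eef_pos: [0.533, 0.0698, 0.4043]
tcp_rot: [0.736, 0.677, 0.002, 0.001]
contact_force: [0.4, 0.7, -0.7]
opening: 0.001
finger_force: 0.0
```

```bash
python3 - <<'E'
from h import *
a=cam("scene");cv2.imwrite("pics/s4.png",cv2.resize(a["frame"][60:320,130:430],None,fx=2.2,fy=2.2))
c=cam("top");P=cloud(c);v=cv2.cvtColor(c["frame"],cv2.COLOR_BGR2HSV)[...,2]<60
X=P[188:208,210:256][v[188:208,210:256]&(abs(P[188:208,210:256,2]-.31)<.02)];print(len(X),X.mean(0) if len(X) else 0)
E
```

```text
170 [0.57777898 0.19149387 0.30837339]
```

View pics/s4.png

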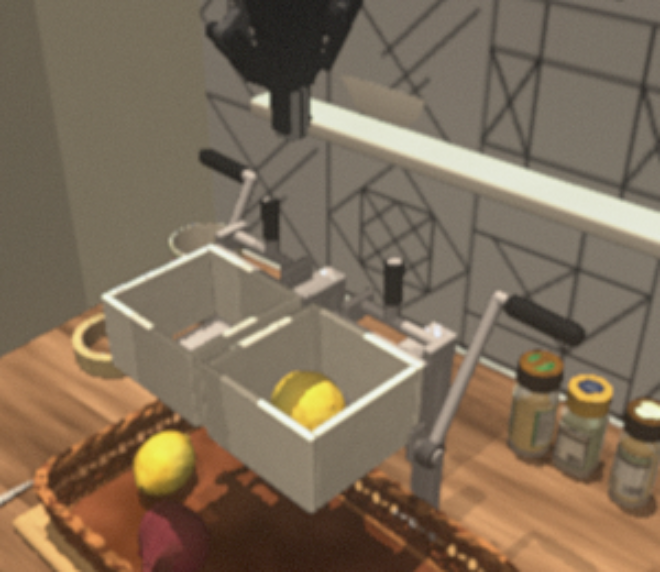

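The left handle is back at its original place (x 0.578 against 0.576 at the start), so the trap is shut. The gripper is closed at crop (290,110), above the left knob at (270,218). I'll lower it inboard of the knob and then push outward.

Emit:
{"op": "jog_arm", "data": {
  "increments": [
    {"dx":-0.02,"dy":-0.1,"dz":0,"ax":0,"ay":0,"az":0,"gripper":-1},
    {"dx":-0.02,"dy":-0.1,"dz":-0.3,"ax":0,"ay":0,"az":0,"gripper":-1},
    {"dx":-0.02,"dy":-0.1,"dz":-0.55,"ax":0,"ay":0,"az":0,"gripper":-1},
    {"dx":-0.02,"dy":-0.1,"dz":-0.72,"ax":0,"ay":0,"az":0,"gripper":-1},
    {"dx":-0.02,"dy":-0.1,"dz":-0.72,"ax":0,"ay":0,"az":0,"gripper":-1}
  ]
}}

```text
time: 7.3
eef_pos: [0.5283, 0.0587, 0.3121]
tcp_rot: [0.735, 0.678, -0.003, -0.003]
contact_force: [0.2, -0.1, 0.2]
opening: 0.002
finger_force: 0.0
```

Emit:
{"op": "jog_arm", "data": {
  "increments": [
    {"dx":0.02,"dy":0.07,"dz":0.03,"ax":0,"ay":0,"az":0,"gripper":-1},
    {"dx":0.03,"dy":0.14,"dz":0.03,"ax":0,"ay":0,"az":0,"gripper":-1},
    {"dx":0.035,"dy":0.21,"dz":0.03,"ax":0,"ay":0,"az":0,"gripper":-1},
    {"dx":0.04,"dy":0.28,"dz":0.03,"ax":0,"ay":0,"az":0,"gripper":-1},
    {"dx":0.045,"dy":0.35,"dz":0.03,"ax":0,"ay":0,"az":0,"gripper":-1},
    {"dx":0.045,"dy":0.38,"dz":0.03,"ax":0,"ay":0,"az":0,"gripper":-1},
    {"dx":0.045,"dy":0.38,"dz":0.03,"ax":0,"ay":0,"az":0,"gripper":-1}
  ]
}}

```text
time: 8.0
eef_pos: [0.535, 0.1049, 0.3198]
tcp_rot: [0.735, 0.678, 0.0, -0.0]
contact_force: [-0.2, 0.1, 0.6]
opening: -0.002
finger_force: 0.0
```

Emit:
{"op": "jog_arm", "data": {
  "increments": [
    {"dx":0,"dy":0.02,"dz":0,"ax":0,"ay":0,"az":0,"gripper":-1},
    {"dx":0,"dy":0.04,"dz":0,"ax":0,"ay":0,"az":0,"gripper":-1},
    {"dx":0,"dy":0.04,"dz":0,"ax":0,"ay":0,"az":0,"gripper":-1}
  ]
}}

```text
time: 8.3
eef_pos: [0.5351, 0.1066, 0.3197]
tcp_rot: [0.736, 0.677, -0.003, 0.002]
contact_force: [-0.6, -7.5, 1.1]
opening: -0.005
finger_force: 3.8
```

It has reached y 0.1066 against a predicted end of 0.1065, and the force is rising. One more small push, then I'll retreat and look.

Emit:
{"op": "jog_arm", "data": {
  "increments": [
    {"dx":0,"dy":0.03,"dz":0,"ax":0,"ay":0,"az":0,"gripper":-1},
    {"dx":0,"dy":0.04,"dz":0,"ax":0,"ay":0,"az":0,"gripper":-1},
    {"dx":0,"dy":0.04,"dz":0,"ax":0,"ay":0,"az":0,"gripper":-1}
  ]
}}

```text
time: 8.6
eef_pos: [0.5351, 0.1073, 0.3199]
tcp_rot: [0.736, 0.677, -0.007, 0.005]
contact_force: [-2.0, -19.4, 1.3]
opening: -0.001
finger_force: 9.6
```

Emit:
{"op": "jog_arm", "data": {
  "increments": [
    {"dx":0,"dy":-0.15,"dz":0,"ax":0,"ay":0,"az":0,"gripper":-1},
    {"dx":0,"dy":-0.15,"dz":0.2,"ax":0,"ay":0,"az":0,"gripper":-1},
    {"dx":0,"dy":-0.15,"dz":0.5,"ax":0,"ay":0,"az":0,"gripper":-1},
    {"dx":0,"dy":-0.15,"dz":0.9,"ax":0,"ay":0,"az":0,"gripper":-1},
    {"dx":0,"dy":-0.15,"dz":1,"ax":0,"ay":0,"az":0,"gripper":-1},
    {"dx":0,"dy":-0.15,"dz":1,"ax":0,"ay":0,"az":0,"gripper":-1}
  ]
}}

```text
time: 9.2
eef_pos: [0.5358, 0.0958, 0.4431]
tcp_rot: [0.736, 0.677, 0.002, 0.002]
contact_force: [0.1, 0.1, -0.3]
opening: 0.003
finger_force: 0.0
```

```bash
python3 - <<'E'
from h import *
a=cam("scene");cv2.imwrite("pics/s5.png",cv2.resize(a["frame"][60:320,130:430],None,fx=2.2,fy=2.2))
P=cloud(a);v=cv2.cvtColor(a["frame"],cv2.COLOR_BGR2HSV)[...,2]<70
X=P[v&(P[...,2]>.29)&(P[...,2]<.322)&(abs(P[...,0]-.535)<.02)&(P[...,1]<.15)&(P[...,1]>-.08)]
for sgn in (X[:,1]>.03,X[:,1]<.03): print(sgn.sum(),X[sgn].mean(0))
E
```

```text
118 [0.53168076 0.12040249 0.30570104]
96 [ 0.51810907 -0.03837817  0.30599617]
```

View pics/s5.png

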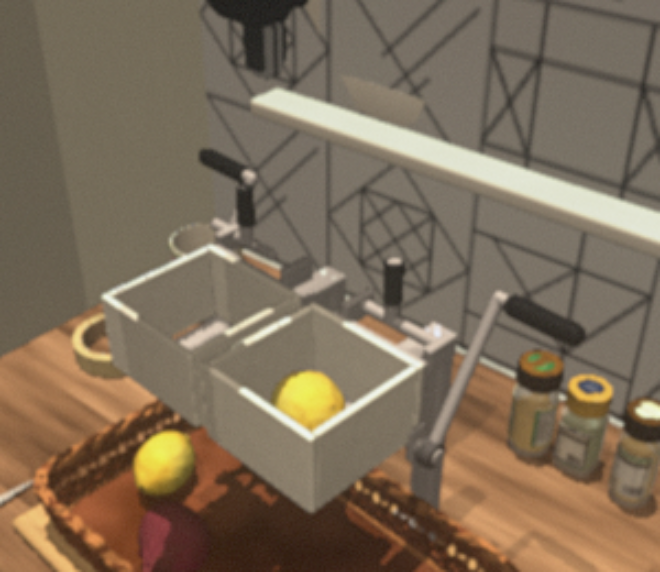

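The left knob, now at crop (245,205), is about 155–159 mm from the right knob, so the bolt is fully thrown against its stop. The trap is shut, the onion is in the basket, the lemon is in its bin, and the arm is clear of everything.

```bash
python3 -c "
from plant import job
print(job.sign_off())"
```

```text
the job is handed in; nothing more can be done
None
```

I dropped the onion into the basket through the left trap, pushed that trap shut and threw its bolt fully home, with the lemon still in its shut bin; the job was handed in at about 9 s of the 42 s allowed, and no verdict was returned.

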